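# Square up a frame corner in the assembly jig

### The arm

A 6-joint arm with a two-finger parallel gripper is mounted at the origin on a cart in front of the work surface, level with it; the furniture and walls round the work are solid. World frame = base frame: x ahead of the robot, y to its left, z up, the work surface at z = 0. Lengths are in m, angles in rad, forces in N, time in s.
With the tool pointing down it reaches from about 0.25 to 0.8 m from the base axis. Payload 3.9 kg.
Tool frame: the origin (TCP) lies on the centre line of the jaws, within the pads' length; the fingertips stand ahead of it and the grasp point (between the pads) lies 6 mm ahead of it (ctrl.finger_overhang is the z of the fingertips in the tool frame, in m); z points along the fingers, y is the line along which they close (so a half turn about z gives the same grasp; the last joint's range is limited). The gripper opens to 85 mm and grips with 20 to 120 N. Pads are 22 mm wide; open, the fingers measure 114 mm over their backs; the gripper's body (76 mm by 85 mm) begins 54 mm behind the grasp point. The pads swing forward as they close: fully open they stand 13 mm farther back than shut.
Start: joints at [-1.283, 0.26, -0.138, 1.173, 0, 1.571], TCP at [0.149, -0.503, 0.226] pointing down, gripper open.
Joint ranges: [-2.78, 2.78], [-0.83, 1.72], [-1.28, 1.37], [-1.9, 2.12], [-1.57, 1.48], [-3.14, 3.14]. Speed limits (rad/s): [2.57, 2.57, 3.14, 3.14, 3.14, 3.14].

### API

Orientations are given as [roll, pitch, yaw] about the fixed x, y, z axes, in that order (R = Rz(yaw) Ry(pitch) Rx(roll)).
In Python, from rig import ctrl gives the robot as it stands.
- The arm moves only by the tool send_rows, never from a script. Its argument "deltas" is one flat list of numbers, 7 for each row, row after row: the opening, from -1 (shut) to 1 (fully open), then the shift along the world's x, y, z in cm, then the turn, a rotation vector about the world's x, y, z in rad. In form: [jaw, x, y, z, rx, ry, rz, jaw, x, y, z, rx, ry, rz, ...]. A call has 1 to 12 rows; each row shifts and turns the commanded pose from where the row before left it; what a row does not reach is not made up. A row lasts 1/8 s, in which the tool goes at most 62.5 mm and 10.7 degrees, less where a joint would pass 70% of its speed; a pose out of reach is approached as far as the arm can. A call is refused whole if a number of a shift passes 6.25 or a number of a turn 0.188, either way. A call with a gripper value outside its range is refused whole. The fingers move at their own pace and stop on an object; "grip_force" is the grip in N (left out, the last holds). Time passes only in rows, so rows that do not move let the fingers close. It gives the time, the measured TCP pose, the force, the opening and the grip force at its end, in the units of the state.
- ctrl.read_state(): the state, without advancing time (a new reading comes with each control period).
- ctrl.capture(name): name is "scene" or "side" or "wrist"; returns the picture (480x640x3 uint8, red, green, blue); there is no depth.
- ctrl.calibration(name): a dict with "camera_matrix" (3x3 intrinsics, pixels), "origin" and "attitude" of the camera in the world. Camera axes: x right, y up, looking along -z (the intrinsics and any distortion apply to the point x, -y, -z); pixel columns grow to the right and rows downward; lengths in m; the calibration is good to about 2 mm. A picture is of the moment at which its call begins: read the wrist's pose just before it. calibration takes no time and is no camera call; for the wrist camera it gives the pose at the moment of the call.
- ctrl.close_job(): hands the job in; it is judged then, once.
The state is a dict: "time_s": time; "joint_positions": joint angles; "joint_vel": joint speeds; "joint_torque": joint torques, N m; "eef_pos": TCP position; "tcp_rot": TCP orientation; "contact_force": force on the tool from outside, world axes, zero at the start; "ft_torque": the same for the moment, N m; "gripper_width": opening from 0.0 (shut) to 1.0 (fully open); "grasp_force": force on a finger pad.
Only numpy, scipy, OpenCV 4.12 (cv2) and the standard library are available. Lean on these libraries where they do the work, as an engineer would, in place of code of your own. Each camera call takes 0.05 s, during which the arm holds its last target. There are 200 camera calls.

### The job

Lay the loose timber stud down flat in the pocket of the assembly jig and let go of it; then take the aluminium set square by its red knob, lay it flat on the jig board and press its right-angle corner into the corner between the stud and the fixed plate until both of its outer faces bear flush and firmly, one on the stud and one on the plate. Finish like that: the program ends with the gripper still holding the knob and still pressing the square against both timbers. Leave the tape roll, screwdriver and pipe coupling where they are.

Things in the scene. Friction and masses are not known exactly. Their poses are not given: they have to be found in the camera images.
- jig: Fixed plywood jig board, 240 (x) x 220 (y) x 20 mm thick; origin at the centre of its underside on the worktop, z up. In its frame a rectangular pocket 8 mm deep lies at x -76..82, y 59..101 mm (floor 12 mm above the worktop, board top 20 mm above it). The pale fixed plate stands along its far (+x) edge. Behind the pocket (y 101..110) two fence blocks stand 32 mm above the board, at x -86..-46 and 52..92, so between them a finger has room.
- pocket (a point): Centre of the blue-painted floor of the pocket, at x 3, y 80, z 12 mm in the jig's frame, axes as the jig's. The pocket is 158 mm long (x) and 42 mm wide (y), 8 mm deep; its far (+x) end is the plate's face. It leaves the stud 4 mm of play on each side and each end. Jig, stud and square change place and yaw from start to start; stud and square also swap sides.
- plate: Pale timber plate screwed to the jig, 34 (x) x 220 (y) x 46 mm high, standing on the board along its far edge (top 66 mm above the worktop); origin at the centre of its underside, axes as the jig's. The square bears on its near (-x) face, at x 82 mm in the jig's frame.
- corner (a point): Nominal inside corner between stud and plate, on the board's top: x 82, y 63 mm in the jig's frame, axes as the jig's; here the square's right-angle corner belongs, the square's axes parallel to the jig's. The stud's play shifts the true corner by up to 4 mm along y: pressed by the square, the stud slides to the pocket's outer (+y) wall, y 67 mm.
- stud_center (a point): Centre of the loose, darker timber stud, 150 (x, its length) x 34 (y) x 54 mm (z, up), 0.1 to 0.2 kg; point half-way up, 27 mm above its underside. Seated in the pocket, lengthwise along the jig's x, this point is 39 mm above the worktop and the stud stands 46 mm proud of the board.
- square_knob (a point): Point on the axis of the square's round red knob (diameter 26 mm, 18 to 54 mm above the square's underside), 36 mm above that underside; axes are the square's: its outer faces lie at x = +52 mm (bears on the plate) and y = +52 mm (bears on the stud). Arms reach to -78 mm. Metal and timber grip each other (friction about 0.6), so a face pressed hard resists sliding along it.
- square_corner (a point): Right-angle corner point of the square (where its two outer faces would meet; the metal is notched away there), on the level of its underside, at x +52, y +52 mm from the knob's axis.
- stud: The loose stud itself; origin at the centre of its underside, x along its length, z up.
- square: Rigid aluminium set square, about 0.28 kg; origin on its underside, under the knob. Two arms 24 mm wide, 18 mm thick, about 130 mm long along its +x and +y sides; a diagonal brace and a web carry the knob. It lies flat on the worktop at the start, turned up to 0.6 rad.
- tape_black: Bystander: loose roll of black tape, 62 mm across, 19 mm high; origin at the centre of its underside.
- screwdriver: Bystander: loose screwdriver with a yellow handle, 195 mm long; origin under its centre.
- emt_coupling: Bystander: loose zinc pipe coupling, 46 mm long; origin under its centre.
There are look-alikes about, which are no part of the job. There is more than one size of the stud; the job needs the larger.

How it is judged:
By the outcome, as a careful person would: the job done as asked, in the order asked, and still so for the second after the job is handed in, while the arm keeps its last pose, push and grip.
It also fails if it takes over 72 s, if anything falls off the work surface, if the arm or the gripper's body presses on something with over 40 N, if the wrist force passes 120 N, or if a joint passes its speed limit or range.

## Working session

There is one attempt and no reset: what is moved stays moved. The work goes in short steps, Python scripts to look and compute and a tool call to move; the robot and the scene stay as the last step left them, time stands still between calls to the robot, and variables do not carry over. Pictures are saved under pics/ and viewed, at most 10 in all, crops included, and the job is handed in when it is done.

Besides the shell and the picture viewer there is one more tool, called by a JSON object that holds its "name" and its "arguments", one argument or row to a line. send_rows: Moves the arm, as the interface text tells. Its arguments: {"type":"object","properties":{"deltas":{"type":"array"},"grip_force":{"type":"number"}},"required":["deltas"]}

```bash
ls; mkdir -p pics; cat > h.py <<'E'
import numpy as np, cv2
from rig import ctrl
from scipy.spatial.transform import Rotation as R
def cal(n):
    c=ctrl.calibration(n); K=np.array(c["camera_matrix"]); o=np.array(c["origin"]); a=np.array(c["attitude"])
    A=a if a.shape==(3,3) else R.from_euler('xyz',a).as_matrix()
    return K,o,A,c
def ray(px,z,c):
    K,o,A,_=c; d=np.linalg.inv(K)@np.array([px[0],px[1],1.]); d=A@(d*[1,-1,-1]); return o+d*(z-o[2])/d[2]
def proj(p,c):
    K,o,A,_=c; q=A.T@(np.array(p)-o); q=K@(q*[1,-1,-1]); return q[:2]/q[2]
def save(n,im): cv2.imwrite(f'pics/{n}.png',im[...,::-1])
E
python3 - <<'E'
from h import *
for n in ["scene","side","wrist"]:
    c=cal(n); print(n,{k:np.round(v,4).tolist() if not isinstance(v,str) else v for k,v in c[3].items()})
    im=ctrl.capture(n); save(n+'0',im); np.save(n+'0.npy',im)
s=ctrl.read_state(); print(s, ctrl.finger_overhang)
E
```

```text
pics
scene {'camera_matrix': [[469.9244, 0.0, 319.1472], [0.0, 469.9244, 235.3695], [0.0, 0.0, 1.0]], 'origin': [-0.741, 0.053, 1.0291], 'attitude': [0.9314, 0.0229, -1.6945]}
side {'camera_matrix': [[505.7714, 0.0, 315.5171], [0.0, 505.7714, 238.3166], [0.0, 0.0, 1.0]], 'origin': [0.5398, -1.3338, 0.7981], 'attitude': [1.0252, 0.0144, -0.0177]}
wrist {'camera_matrix': [[423.6784, 0.0, 316.9374], [0.0, 423.6784, 238.4975], [0.0, 0.0, 1.0]], 'origin': [0.2172, -0.4824, 0.3726], 'attitude': [-0.2844, 0.0025, -1.2824]}
{'time_s': 0.15, 'joint_positions': array([-1.28297009e+00,  2.60533650e-01, -1.39089960e-01,  1.17271405e+00,
       -2.31853801e-05,  1.57081211e+00]), 'joint_vel': array([ 0.00239563, -0.00153553,  0.00360455, -0.00019644, -0.0007287 ,
       -0.00166957]), 'joint_torque': array([ 3.51922554e-04, -4.06007838e+01,  2.54165590e+01,  1.26982961e-02,
        5.36838286e-06, -5.35691640e-06]), 'eef_pos': array([ 0.14886839, -0.50288056,  0.22514934]), 'tcp_rot': array([-3.14005132e+00,  2.32096732e-05,  2.87810492e-01]), 'contact_force': array([-0.7933727 ,  0.7013515 ,  0.62944231]), 'ft_torque': array([ 0.00829112, -0.06257208,  0.00202461]), 'grasp_force': 0.0, 'gripper_width': 1.0014027439072268} 0.025
```

View pics/scene0.png

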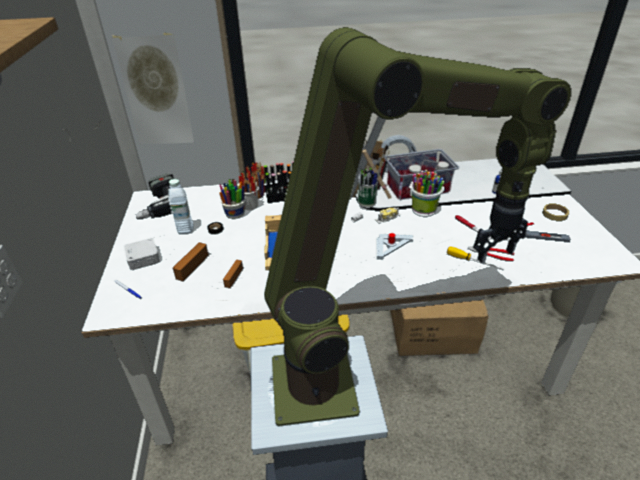

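View pics/side0.png

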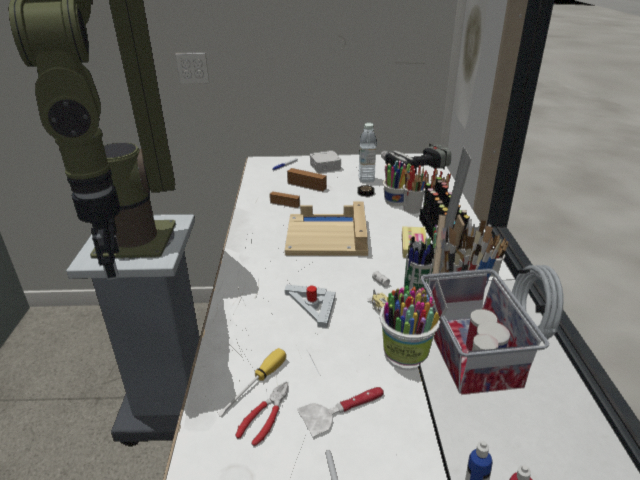

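Side view: large stud at (306,179), small look-alike at (284,199); jig centred at (327,232) with the plate on its right, blue pocket at its back; square at (313,300) with red knob (312,292). Scene view: large stud (190,261), small one (233,273), square (392,243). The arm hides the jig there.

```bash
python3 - <<'E'
from h import *
c=cal("side")
for nm,p,z in [("bigstud",(306,180),.027),("small",(284,199),.02),("jigFL",(287,253),0),("jigFR",(367,255),0),("plate near top R",(369,248),.066),("plate far top",(364,203),.066),("knob",(312,292),.045),("sqcorner",(335,292),.01),("sqarmL",(287,287),.018),("sqarmN",(322,323),.01),("blockL",(303,208),.052)]:
    print(nm,np.round(ray(p,z,c),3))
c=cal("scene")
for nm,p,z in [("bigstud",(190,261),.04),("small",(233,273),.02),("knob",(392,237),.054)]:
    print(nm,np.round(ray(p,z,c),3))
im=np.load('side0.npy')[140:340,260:400]; save('s1',cv2.resize(im,(560,800))[:600] if 0 else cv2.resize(im,(420,600),interpolation=cv2.INTER_CUBIC))
E
```

```text
bigstud [0.524 0.346 0.027]
small [0.449 0.211 0.02 ]
jigFL [ 0.467 -0.098  0.   ]
jigFR [ 0.698 -0.117  0.   ]
plate near top R [ 0.694 -0.184  0.066]
plate far top [0.707 0.08  0.066]
knob [ 0.538 -0.345  0.045]
sqcorner [ 0.597 -0.302  0.01 ]
sqarmL [ 0.474 -0.286  0.018]
sqarmN [ 0.56 -0.42  0.01]
blockL [0.515 0.082 0.052]
bigstud [0.507 0.353 0.04 ]
small [0.448 0.212 0.02 ]
knob [ 0.516 -0.334  0.054]
```

View pics/s1.png

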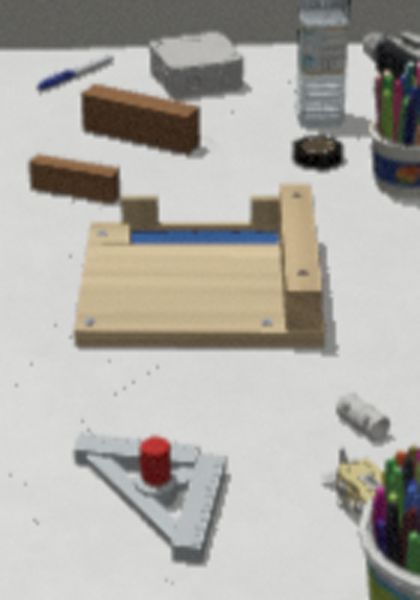

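Chosen: the larger stud, side (306,179); rejected: the smaller one at (284,199). The red knob is unique. I'll move the wrist camera over the work to measure.

{"name": "send_rows", "arguments": {
  "deltas": [1, 3.6, 4.2, 1.1, 0, 0, -0.024, 1, 3.6, 4.2, 1.1, 0, 0, -0.024, 1, 3.6, 4.2, 1.1, 0, 0, -0.024, 1, 3.6, 4.2, 1.1, 0, 0, -0.024, 1, 3.6, 4.2, 1.1, 0, 0, -0.024, 1, 3.6, 4.2, 1.1, 0, 0, -0.024, 1, 3.6, 4.2, 1.1, 0, 0, -0.024, 1, 3.6, 4.2, 1.1, 0, 0, -0.024, 1, 3.6, 4.2, 1.1, 0, 0, -0.024, 1, 3.6, 4.2, 1.1, 0, 0, -0.024, 1, 3.6, 4.2, 1.1, 0, 0, -0.024, 1, 3.6, 4.2, 1.1, 0, 0, -0.024]
}}

```text
time_s: 1.65
eef_pos: [0.5819, 0.0016, 0.3579]
tcp_rot: [-3.141, 0.0, 0.003]
contact_force: [0.2, -0.3, -0.6]
gripper_width: 0.999
grasp_force: 0.0
```

{"name": "send_rows", "arguments": {
  "deltas": [1, 0, 0, 0, 0, 0, 0, 1, 0, 0, 0, 0, 0, 0]
}}

```text
time_s: 1.9
eef_pos: [0.5805, -0.0001, 0.3571]
tcp_rot: [-3.142, 0.002, 0.001]
contact_force: [-0.4, -0.1, 0.6]
gripper_width: 1.001
grasp_force: 0.0
```

```bash
python3 - <<'E'
from h import *
c=cal("wrist"); im=ctrl.capture("wrist"); save('w1',im); np.save('w1.npy',im); np.save('w1c.npy',np.array(c[:3],dtype=object),allow_pickle=True)
s=ctrl.read_state(); print(s['eef_pos'],s['tcp_rot'],c[1],s['time_s'],s['contact_force'])
E
```

```text
Traceback (most recent call last):
ValueError: could not broadcast input array from shape (3,3) into shape (3,)
```

View pics/w1.png

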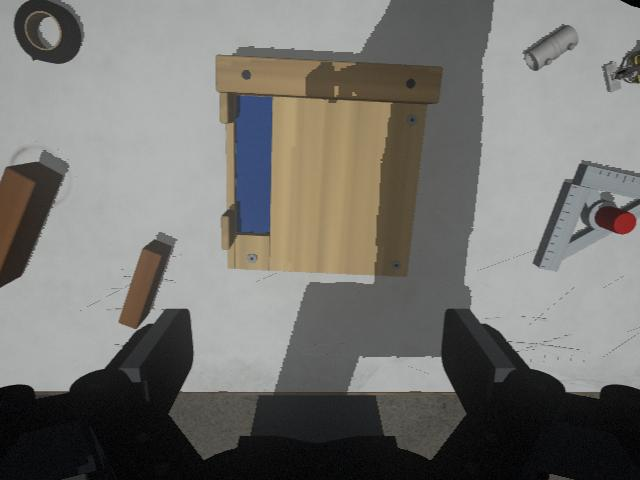

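Wrist view: jig in the middle (board corners about (228,268), (407,276), plate top (217,56)-(442,67)), blue pocket (240,95)-(271,236), large stud cut by left edge (30,215), small stud (148,280), square at right with knob (622,220). I'll compute the jig pose from masks.

```bash
python3 - <<'E'
from h import *
c=cal("wrist"); im=ctrl.capture("wrist"); save('w1',im); np.save('w1.npy',im)
hsv=cv2.cvtColor(im,cv2.COLOR_RGB2HSV)
def big(m):
    cs,_=cv2.findContours(m,cv2.RETR_EXTERNAL,cv2.CHAIN_APPROX_NONE); return max(cs,key=cv2.contourArea)
blue=cv2.inRange(hsv,(100,100,40),(130,255,255)); b=big(blue)
print('blue',cv2.approxPolyDP(b,4,True)[:,0].tolist())
wood=cv2.inRange(hsv,(10,60,60),(28,255,255)); wood[:, :205]=0; wood[:, 450:]=0; wood[300:]=0
wood=cv2.morphologyEx(wood|(blue*(1)),cv2.MORPH_CLOSE,np.ones((5,5)))
w=big(wood); print('wood',cv2.approxPolyDP(w,3,True)[:,0].tolist())
# line fits
def row_edge(mask,rows,side):
    return np.array([[ (np.flatnonzero(mask[r])[0] -.5 if side=='L' else np.flatnonzero(mask[r])[-1]+.5), r] for r in rows],float)
def col_edge(mask,cols,side):
    return np.array([[x,(np.flatnonzero(mask[:,x])[0]-.5 if side=='T' else np.flatnonzero(mask[:,x])[-1]+.5)] for x in cols],float)
def line(pts,z):
    P=np.array([ray(p,z,c)[:2] for p in pts]); vx,vy,x,y=cv2.fitLine(P.astype(np.float32),cv2.DIST_HUBER,0,.001,.001).ravel(); return np.arctan2(vy,vx),(x,y)
for nm,pts,z in [('blueR y=59',row_edge(blue,range(105,228),'R'),.02),('boardR y=-110',row_edge(wood,range(120,265),'R'),.02),('boardB x=-120',col_edge(wood,range(240,400),'B'),.02),('plateT x=+116',col_edge(wood,range(230,435),'T'),.066),('blueB x=-76',col_edge(blue,range(240,268),'B'),.012)]:
    a,p=line(pts,z); print(nm,round(np.degrees(a),2),np.round(p,4))
E
```

```text
blue [[239, 96], [236, 200], [241, 231], [268, 231], [271, 97]]
wood [[216, 55], [220, 121], [226, 123], [227, 209], [233, 208], [234, 202], [240, 205], [241, 233], [234, 234], [233, 241], [228, 240], [228, 216], [221, 216], [222, 248], [227, 250], [228, 267], [405, 275], [425, 102], [437, 100], [440, 67]]
blueR y=59 -2.79 [0.5775 0.0546]
boardR y=-110 -2.81 [ 0.5637 -0.1136]
boardB x=-120 87.22 [ 0.4665 -0.0031]
plateT x=+116 87.26 [ 0.7009 -0.0144]
blueB x=-76 88.94 [0.5154 0.0797]
```

{"name": "send_rows", "arguments": {
  "deltas": [1, -0.3, 4.6, -1, 0, 0, 0, 1, -0.3, 4.6, -1, 0, 0, 0, 1, -0.3, 4.6, -1, 0, 0, 0, 1, -0.3, 4.6, -1, 0, 0, 0, 1, -0.3, 4.6, -1, 0, 0, 0, 1, -0.3, 4.6, -1, 0, 0, 0, 1, 0, 0, 0, 0, 0, 0, 1, 0, 0, 0, 0, 0, 0]
}}

```text
time_s: 3.0
eef_pos: [0.5773, 0.1544, 0.2978]
tcp_rot: [-3.036, 0.002, 0.205]
contact_force: [-0.0, 0.2, 0.2]
gripper_width: 1.001
grasp_force: 0.0
```

```bash
python3 - <<'E'
from h import *
c=cal("wrist"); im=ctrl.capture("wrist"); save('w2',im); np.save('w2.npy',im)
hsv=cv2.cvtColor(im,cv2.COLOR_RGB2HSV)
# dark reddish-brown: hue<12
m=cv2.inRange(hsv,(3,110,50),(12,255,255)); cs,_=cv2.findContours(m,cv2.RETR_EXTERNAL,cv2.CHAIN_APPROX_NONE)
for k in sorted(cs,key=cv2.contourArea)[-3:]: print(cv2.contourArea(k),cv2.approxPolyDP(k,3,True)[:,0].tolist())
s=ctrl.read_state(); print(s['eef_pos'],s['tcp_rot'],c[1],s['time_s'])
E
```

```text
1.5 [[158, 189], [162, 191]]
2.0 [[136, 190], [139, 200]]
2.5 [[152, 195], [151, 198]]
[0.57742818 0.15405626 0.29815657] [-3.03638756e+00  1.28683826e-03  2.04422324e-01] [0.6504734  0.15414684 0.4444463 ] 3.05
```

View pics/w2.png

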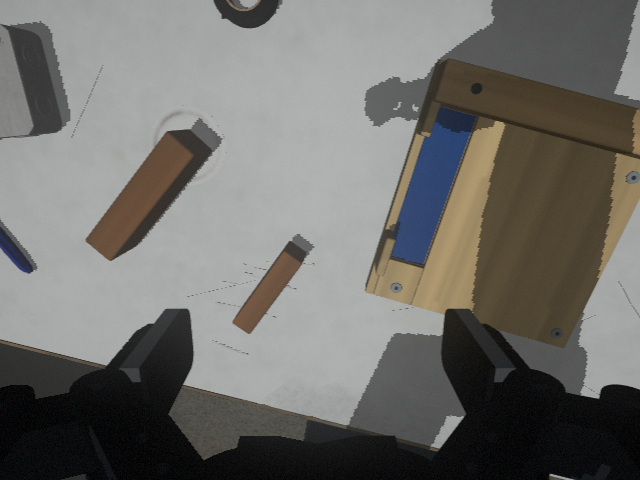

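```bash
python3 - <<'E'
from h import *
s=ctrl.read_state(); print(np.round(s['joint_positions'],3),s['contact_force'])
c=cal("wrist"); im=np.load('w2.npy'); hsv=cv2.cvtColor(im,cv2.COLOR_RGB2HSV)
for p in [(150,190),(110,245),(190,160),(140,220),(270,290),(430,190),(550,230)]: print(p,hsv[p[1],p[0]])
for p,z in [((167,131),.054),((192,128),.054),((87,240),.054),((110,259),.054),((190,155),.054),((208,158),0)]: print(p,np.round(ray(p,z,c),4))
E
```

```text
[0.203 0.373 0.209 1.408 0.105 3.141] [-0.26752541 -0.02162869 -0.27143147]
(150, 190) [ 13 111 103]
(110, 245) [ 11 103 106]
(190, 160) [15 72 71]
(140, 220) [ 12 105 104]
(270, 290) [ 13 100 107]
(430, 190) [110 144 113]
(550, 230) [19 96 80]
(167, 131) [0.5985 0.3292 0.054 ]
(192, 128) [0.6062 0.3058 0.054 ]
(87, 240) [0.4717 0.4023 0.054 ]
(110, 259) [0.4568 0.3765 0.054 ]
(190, 155) [0.5812 0.3048 0.054 ]
(208, 158) [0.5727 0.3058 0.    ]
```

The wrist joint hit its range (tool yaw must be ≥ j1), so I'll use the half-turned yaw (~π). Stud at about (0.527, 0.353), yaw −0.52.

{"name": "send_rows", "arguments": {
  "deltas": [1, 0, 0, 0, 0, 0, 0.185, 1, 0, 0, 0, -0.0974, -0.0394, 0, 1, -0.45, 1.8, -0.4, 0, 0, 0.185, 1, -0.45, 1.8, -0.4, 0, 0, 0.185, 1, -0.45, 1.8, -0.4, 0, 0, 0.185, 1, -0.45, 1.8, -0.4, 0, 0, 0.185, 1, -0.45, 1.8, -0.4, 0, 0, 0.185, 1, -0.45, 1.8, -0.4, 0, 0, 0.185, 1, -0.45, 1.8, -0.4, 0, 0, 0.185, 1, -0.45, 1.8, -0.4, 0, 0, 0.185, 1, -0.45, 1.8, -0.4, 0, 0, 0.185, 1, -0.45, 1.8, -0.4, 0, 0, 0.185]
}}

```text
time_s: 4.55
eef_pos: [0.5327, 0.3341, 0.2584]
tcp_rot: [3.141, 0.002, 2.244]
contact_force: [0.4, -0.3, 0.0]
gripper_width: 1.001
grasp_force: 0.0
```

{"name": "send_rows", "arguments": {
  "deltas": [1, -0.25, 1, -0.4, 0, 0, 0.185, 1, -0.25, 1, -0.4, 0, 0, 0.185, 1, 0, 0, 0, 0, 0, 0, 1, 0, 0, 0, 0, 0, 0]
}}

```text
time_s: 5.05
eef_pos: [0.5276, 0.3536, 0.2504]
tcp_rot: [-3.141, 0.003, 2.606]
contact_force: [0.0, -0.3, 0.8]
gripper_width: 1.003
grasp_force: 0.0
```

```bash
cat > stud.py <<'E'
from h import *
import sys
c=cal("wrist"); im=ctrl.capture("wrist"); save(sys.argv[1],im); np.save(sys.argv[1]+'.npy',im)
hsv=cv2.cvtColor(im,cv2.COLOR_RGB2HSV)
m=cv2.inRange(hsv,(5,85,60),(16,255,255)); m=cv2.morphologyEx(m,cv2.MORPH_OPEN,np.ones((5,5))); cs,_=cv2.findContours(m,cv2.RETR_EXTERNAL,cv2.CHAIN_APPROX_NONE)
for k in sorted(cs,key=cv2.contourArea)[-3:]:
    P=np.array([ray(p,.054,c)[:2]*1000 for p in k[:,0]],np.float32); r=cv2.minAreaRect(P)
    print(cv2.contourArea(k),cv2.approxPolyDP(k,4,True)[:,0].tolist(),np.round(r[0],1),np.round(r[1],1),np.round(r[2],2))
s=ctrl.read_state(); print(s['eef_pos'],s['tcp_rot'],c[1],s['time_s'],s['joint_positions'].round(3))
E
python3 stud.py w3
```

```text
2892.0 [[108, 147], [135, 263], [157, 261], [130, 146]] [451.5 222.1] [21.5 98.9] 66.81
6471.0 [[296, 109], [298, 280], [314, 277], [334, 283], [336, 111]] [525.1 354.7] [ 32.1 145.4] 59.65
[0.52765226 0.35358166 0.25040684] [3.14158759e+00 2.70070845e-03 2.60638633e+00] [0.46588386 0.39059781 0.39776127] 5.1 [ 0.592  0.447  0.209  1.331 -0.002  1.127]
```

View pics/w3.png

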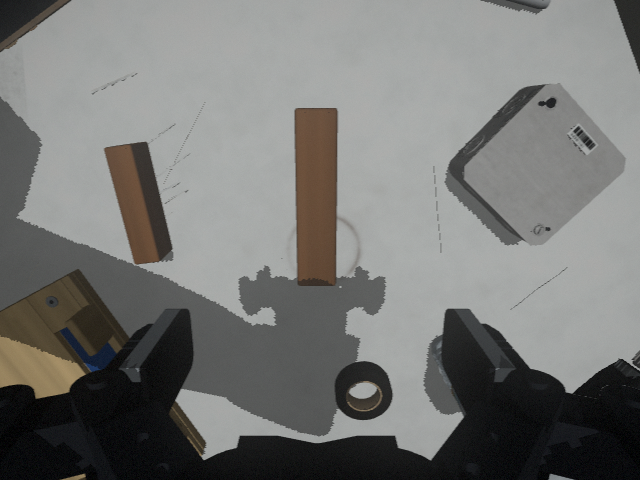

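Large stud squarely below at (316,195) between the jaws; rectangle 145×32 mm versus 99×21 mm for the small one at (138,205). Descending to grip it.

{"name": "send_rows", "arguments": {
  "deltas": [1, -0.16, 0.04, -4.5, 0, 0, 0.006, 1, 0, 0, -4.5, 0, 0, 0, 1, 0, 0, -4.5, 0, 0, 0, 1, 0, 0, -3, 0, 0, 0, 1, 0, 0, -2, 0, 0, 0, 1, 0, 0, -1.6, 0, 0, 0, 1, 0, 0, 0, 0, 0, 0, 1, 0, 0, 0, 0, 0, 0]
}}

```text
time_s: 6.1
eef_pos: [0.5264, 0.3549, 0.0499]
tcp_rot: [3.141, 0.003, 2.615]
contact_force: [-0.1, 0.8, 1.1]
gripper_width: 0.997
grasp_force: 0.0
```

{"name": "send_rows", "arguments": {
  "deltas": [-1, 0, 0, 0, 0, 0, 0, -1, 0, 0, 0, 0, 0, 0, -1, 0, 0, 0, 0, 0, 0, -1, 0, 0, 0, 0, 0, 0, -1, 0, 0, 0, 0, 0, 0, -1, 0, 0, 0, 0, 0, 0, -1, 0, 0, 0, 0, 0, 0, -1, 0, 0, 0, 0, 0, 0],
  "grip_force": 60
}}

```text
time_s: 7.1
eef_pos: [0.5256, 0.3546, 0.0489]
tcp_rot: [-3.141, 0.002, 2.615]
contact_force: [0.3, -0.6, -0.3]
gripper_width: -0.003
grasp_force: 0.0
```

Jaws shut with no force, so look.

```bash
python3 stud.py w4; python3 - <<'E'
from h import *
im=ctrl.capture('side'); save('s2',np.hstack([cv2.resize(im[130:270,230:410],(540,420),interpolation=cv2.INTER_CUBIC)]))
a=cv2.imread('pics/w4.png'); b=cv2.imread('pics/s2.png'); cv2.imwrite('pics/m4.png',np.hstack([cv2.resize(a,(400,300)),cv2.resize(b,(386,300))]))
E
```

```text
17971.5 [[270, 109], [271, 322], [299, 291], [331, 290], [337, 302], [351, 302], [359, 310], [365, 114], [352, 108]] [494.7 372.5] [32.7 76.2] 59.5
[0.52558526 0.3545769  0.04891766] [-3.14108358e+00  2.17633565e-03  2.61532388e+00] [0.46359603 0.39102845 0.19630998] 7.15 [ 0.595  0.558 -0.146  0.866 -0.002  1.121]
```

View pics/m4.png

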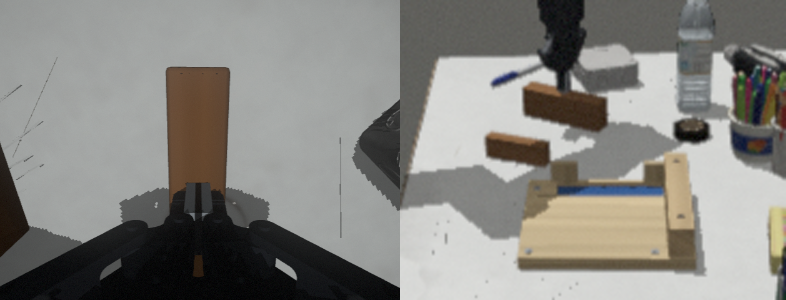

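The jaws closed above the stud's top rather than around it. I'll check the true tip height and stud height by triangulation.

```bash
python3 - <<'E'
from h import *
c=cal('side'); K,o,A,_=c
s=ctrl.read_state(); tx,ty,tz=s['eef_pos']
print('proj tip if z=',[(z,np.round(proj((tx,ty,z),c),1)) for z in (.02,.03,.04,.054,.06,.07)])
# stud corners predicted at side view
from math import cos,sin
y=-.53; C=np.array([.526,.354]); ex=np.array([cos(y),sin(y)]); ey=np.array([-sin(y),cos(y)])
for sx in(-75,75):
  for sy in (-17,17):
    q=C+ex*sx/1000+ey*sy/1000; print(sx,sy,np.round(proj((*q,0),c),1),np.round(proj((*q,.054),c),1))
im=np.load('side0.npy')[155:205,265:345]; save('s3',cv2.resize(im,(640,400),interpolation=cv2.INTER_NEAREST))
im2=ctrl.capture('side')[155:205,265:345]; b=np.vstack([im,im2]); save('s3',cv2.resize(b,(480,600),interpolation=cv2.INTER_NEAREST))
E
```

```text
proj tip if z= [(0.02, array([306.5, 180.8])), (0.03, array([306.4, 178.2])), (0.04, array([306.4, 175.7])), (0.054, array([306.3, 172.2])), (0.06, array([306.2, 170.6])), (0.07, array([306.2, 168.1]))]
-75 -17 [287.  183.5] [286.3 170.1]
-75 17 [291.8 180.1] [291.2 166.8]
75 -17 [322.4 191.8] [322.3 178. ]
75 17 [326.9 188.1] [326.9 174.5]
```

View pics/s3.png

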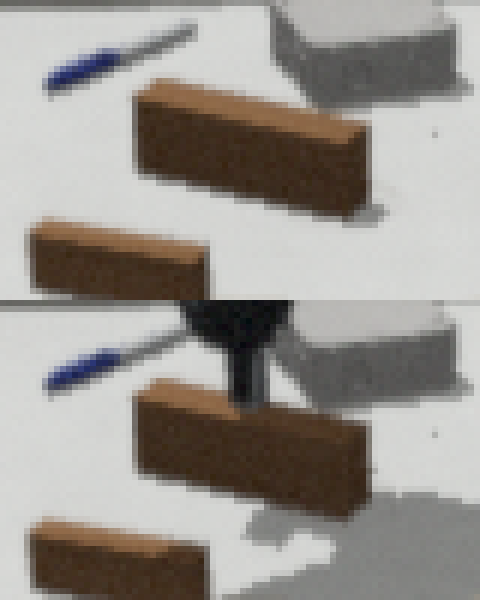

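The tip sits at z≈0.054 while the TCP reads 0.049: the real fingertips stand about 3 cm farther back than reported. I'll open, go 28 mm lower watching the force, and close again.

{"name": "send_rows", "arguments": {
  "deltas": [1, 0, 0, 0, 0, 0, 0, 1, 0, 0, 0, 0, 0, 0, 1, 0, 0, 0, 0, 0, 0, 1, 0, 0, 0, 0, 0, 0, 1, 0, 0, 0, 0, 0, 0, 1, 0, 0, -0.8, 0, 0, 0, 1, 0, 0, -0.8, 0, 0, 0, 1, 0, 0, -0.6, 0, 0, 0, 1, 0, 0, -0.6, 0, 0, 0, 1, 0, 0, 0, 0, 0, 0]
}}

```text
time_s: 8.5
eef_pos: [0.5251, 0.3543, 0.0202]
tcp_rot: [-3.14, 0.002, 2.615]
contact_force: [-0.4, 0.1, 0.2]
gripper_width: 1.001
grasp_force: 0.0
```

{"name": "send_rows", "arguments": {
  "deltas": [-1, 0, 0, 0, 0, 0, 0, -1, 0, 0, 0, 0, 0, 0, -1, 0, 0, 0, 0, 0, 0, -1, 0, 0, 0, 0, 0, 0, -1, 0, 0, 0, 0, 0, 0, -1, 0, 0, 0, 0, 0, 0],
  "grip_force": 60
}}

```text
time_s: 9.25
eef_pos: [0.5259, 0.3548, 0.0214]
tcp_rot: [3.141, 0.003, 2.615]
contact_force: [0.5, -0.5, 4.0]
gripper_width: 0.388
grasp_force: 60.7
```

Gripped (0.388 → 33 mm, 60 N). Lift and carry over the pocket, turning to the jig's yaw.

{"name": "send_rows", "arguments": {
  "deltas": [-1, 0, 0, 3, 0, 0, 0, -1, 0, 0, 4, 0, 0, 0, -1, 0, 0, 3, 0, 0, 0, -1, 0.84, -3.5, 0, 0, 0, 0.06, -1, 0.84, -3.5, 0, 0, 0, 0.06, -1, 0.84, -3.5, 0, 0, 0, 0.06, -1, 0.84, -3.5, 0, 0, 0, 0.06, -1, 0.84, -3.5, 0, 0, 0, 0.06, -1, 0.84, -3.5, 0, 0, 0, 0.06, -1, 0.84, -3.5, 0, 0, 0, 0.06, -1, 0.84, -3.5, 0, 0, 0, 0.06, -1, 0, 0, 0, 0, 0, 0]
}}

```text
time_s: 10.75
eef_pos: [0.5925, 0.0721, 0.12]
tcp_rot: [-3.14, 0.001, 3.092]
contact_force: [-0.3, 0.1, -2.4]
gripper_width: 0.386
grasp_force: 60.3
```

```bash
cat > look.py <<'E'
from h import *
import sys
n=sys.argv[1]
c=cal("wrist"); a=ctrl.capture("wrist"); np.save(n+'.npy',a)
b=ctrl.capture("side"); np.save(n+'s.npy',b)
s=ctrl.read_state(); print(s['eef_pos'],s['tcp_rot'],s['time_s'],s['gripper_width'],s['contact_force'])
y0,y1,x0,x1=[int(v) for v in sys.argv[2].split(',')]
crop=b[y0:y1,x0:x1]; k=360/crop.shape[1]
r=cv2.resize(crop,(360,int(crop.shape[0]*k)),interpolation=cv2.INTER_CUBIC)
L=cv2.resize(a,(440,330)); H=max(L.shape[0],r.shape[0]); out=np.zeros((H,800,3),np.uint8); out[:330,:440]=L; out[:r.shape[0],440:]=r
save(n,out)
E
python3 look.py p1 130,270,260,400
```

```text
[0.59211983 0.07442262 0.12015027] [-3.14142673e+00  3.96646754e-04  3.09414939e+00] 10.85 0.38652365410778455 [ 0.48860905  1.6446772  -2.33092658]
```

View pics/p1.png

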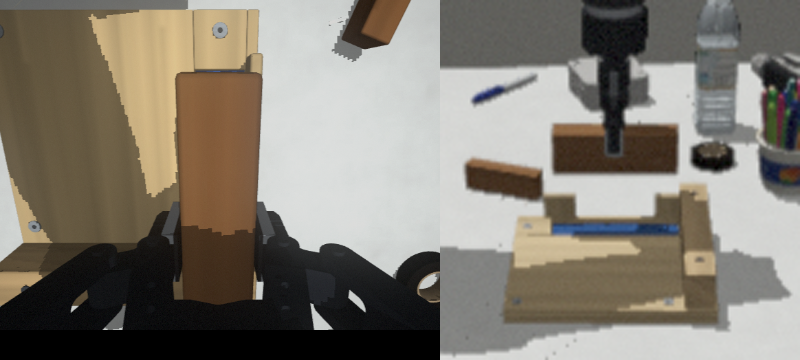

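Stud is held level over the pocket, parallel to it; in the wrist view its near end (row ≈106 full-res) sits just short of the pocket's near end (≈102). Checking alignment numerically before lowering.

```bash
python3 - <<'E'
from h import *
c=cal('wrist'); im=np.load('p1.npy'); hsv=cv2.cvtColor(im,cv2.COLOR_RGB2HSV).astype(int)
print('cam',c[1],c[3]['attitude'])
for x in (300,320,345): print(x,[tuple(hsv[r,x]) for r in range(90,114,2)])
for r in (130,200): print(r,[(x,tuple(hsv[r,x])) for x in list(range(250,266,2))+list(range(372,388,2))])
# blue pixels
b=np.argwhere((hsv[...,0]>100)&(hsv[...,0]<130)&(hsv[...,1]>90)); print('blue n',len(b),b.min(0),b.max(0))
for p,z in [((320,106),.153),((320,102),.02)]: print(p,z,np.round(ray(p,z,c),4))
cs=cal('side'); J=np.array([.5858,-.0047]); yw=-.0488; ex=np.array([np.cos(yw),np.sin(yw)]); ey=np.array([-ex[1],ex[0]])
for nm,x,y,z in [('FLtop',-120,-110,20),('FRtop',120,-110,20),('FLbot',-120,-110,0),('BL top',-120,110,20),('plate NL top',82,-110,66),('plate NR top',116,-110,66),('plate FL top',82,110,66),('plateFRtop',116,110,66)]:
    q=J+ex*x/1e3+ey*y/1e3; print(nm,np.round(proj((*q,z/1e3),cs),1))
T=ctrl.read_state()['eef_pos'][:2]
for x in(-75,75):
  for z in (.099,.153):
    q=T+ex*x/1e3-ey*.017; print('stud',x,z,np.round(proj((*q,z),cs),1))
s=cv2.cvtColor(np.load('p1s.npy'),cv2.COLOR_RGB2HSV)
m=cv2.inRange(s[160:205,295:365],(5,100,20),(15,255,255)); k=max(cv2.findContours(m,0,1)[0],key=cv2.contourArea); print('stud side bbox',cv2.boundingRect(k),cv2.approxPolyDP(k,2,True)[:,0].tolist())
E
```

```text
cam [0.52073225 0.07823169 0.26768042] [-2.8463328e-01 -5.7258487e-04  1.5240008e+00]
300 [(np.int64(20), np.int64(93), np.int64(206)), (np.int64(20), np.int64(92), np.int64(207)), (np.int64(19), np.int64(91), np.int64(207)), (np.int64(20), np.int64(92), np.int64(208)), (np.int64(19), np.int64(92), np.int64(207)), (np.int64(19), np.int64(91), np.int64(148)), (np.int64(13), np.int64(22), np.int64(82)), (np.int64(111), np.int64(115), np.int64(118)), (np.int64(15), np.int64(128), np.int64(102)), (np.int64(14), np.int64(132), np.int64(122)), (np.int64(14), np.int64(138), np.int64(124)), (np.int64(14), np.int64(134), np.int64(129))]
320 [(np.int64(19), np.int64(90), np.int64(202)), (np.int64(19), np.int64(90), np.int64(202)), (np.int64(19), np.int64(90), np.int64(201)), (np.int64(20), np.int64(92), np.int64(199)), (np.int64(19), np.int64(91), np.int64(200)), (np.int64(19), np.int64(91), np.int64(143)), (np.int64(10), np.int64(19), np.int64(81)), (np.int64(111), np.int64(117), np.int64(113)), (np.int64(14), np.int64(122), np.int64(100)), (np.int64(14), np.int64(128), np.int64(120)), (np.in
[... 2155 characters left out ...]
))), (382, (np.int64(60), np.int64(2), np.int64(219))), (384, (np.int64(75), np.int64(2), np.int64(219))), (386, (np.int64(80), np.int64(3), np.int64(219)))]
blue n 1541 [103   0] [479 639]
(320, 106) 0.153 [0.5187 0.0792 0.153 ]
(320, 102) 0.02 [0.5141 0.0804 0.02  ]
FLtop [284.2 249.3]
FRtop [368.2 249.7]
FLbot [284.5 255.1]
BL top [289.9 212.8]
plate NL top [355.2 235.8]
plate NR top [367.4 235.8]
plate FL top [352.7 200.2]
plateFRtop [363.5 200.2]
stud -75 0.099 [303.1 197.6]
stud -75 0.153 [302.6 181.5]
stud 75 0.099 [352.  197.6]
stud 75 0.153 [352.4 181.5]
stud side bbox (9, 19, 48, 18) [[9, 21], [12, 36], [53, 36], [56, 33], [56, 19], [38, 19], [38, 30], [32, 33], [26, 26], [28, 19]]
```

```bash
python3 - <<'E'
from h import *
c=cal('wrist'); im=np.load('p1.npy'); hsv=cv2.cvtColor(im,cv2.COLOR_RGB2HSV).astype(int)
for r in (103,104,105):
    x=np.flatnonzero((hsv[r,:,0]>100)&(hsv[r,:,0]<130)&(hsv[r,:,1]>60)&(np.arange(640)>200)&(np.arange(640)<420)); print(r,x.min() if len(x) else 0,x.max() if len(x) else 0)
r=96; print([(x,hsv[r,x].tolist()) for x in range(272,290,2)],[(x,hsv[r,x].tolist()) for x in range(356,384,2)])
J=np.array([.5853,-.0047]); yw=-.0488; ex=np.array([np.cos(yw),np.sin(yw)]); ey=np.array([-ex[1],ex[0]])
for x,y,z in [(-76,59,20),(-76,101,20),(-76,59,12),(-76,101,12),(-86,110,52),(-86,101,52),(-120,110,20),(-120,-110,20)]:
    print(x,y,z,np.round(proj((*(J+ex*x/1e3+ey*y/1e3),z/1e3),c),1))
E
```

```text
103 298 354
104 300 354
105 0 0
[(272, [20, 93, 209]), (274, [20, 92, 209]), (276, [20, 89, 209]), (278, [19, 91, 210]), (280, [19, 91, 207]), (282, [20, 91, 149]), (284, [19, 92, 189]), (286, [19, 91, 193]), (288, [19, 91, 193])] [(356, [19, 78, 114]), (358, [20, 76, 84]), (360, [21, 71, 83]), (362, [18, 72, 82]), (364, [20, 84, 122]), (366, [19, 84, 163]), (368, [19, 86, 184]), (370, [19, 85, 186]), (372, [19, 86, 187]), (374, [19, 85, 191]), (376, [19, 87, 191]), (378, [19, 87, 188]), (380, [19, 81, 170]), (382, [25, 8, 193])]
-76 59 20 [279.5 100.5]
-76 101 20 [355.  100.6]
-76 59 12 [280.7 100.9]
-76 101 12 [353.8 101.1]
-86 110 52 [380.3  76.5]
-86 101 52 [361.4  76.5]
-120 110 20 [374.4  12.9]
-120 -110 20 [-43.4  11.9]
```

Alignment within about 1 mm. Lower into the pocket.

{"name": "send_rows", "arguments": {
  "deltas": [-1, 0, 0, -3, 0, 0, 0, -1, 0, 0, -2.5, 0, 0, 0, -1, 0, 0, -1.2, 0, 0, 0, -1, 0, 0, -0.6, 0, 0, 0, -1, 0, 0, -0.5, 0, 0, 0, -1, 0, 0, -0.4, 0, 0, 0, -1, 0, 0, -0.3, 0, 0, 0, -1, 0, 0, 0, 0, 0, 0]
}}

```text
time_s: 11.85
eef_pos: [0.5928, 0.0745, 0.0359]
tcp_rot: [-3.141, 0.002, 3.095]
contact_force: [-0.4, -0.3, -1.4]
gripper_width: 0.386
grasp_force: 60.3
```

{"name": "send_rows", "arguments": {
  "deltas": [-1, 0, 0, -0.15, 0, 0, 0, -1, 0, 0, -0.1, 0, 0, 0, -1, 0, 0, 0, 0, 0, 0]
}}

```text
time_s: 12.22
eef_pos: [0.5929, 0.0746, 0.0335]
tcp_rot: [-3.141, 0.002, 3.095]
contact_force: [0.5, -0.4, -0.3]
gripper_width: 0.384
grasp_force: 60.2
```

Seated, load transferred. Release, rise, and travel to above the square.

{"name": "send_rows", "arguments": {
  "deltas": [1, 0, 0, 0, 0, 0, 0, 1, 0, 0, 0, 0, 0, 0, 1, 0, 0, 0, 0, 0, 0, 1, 0, 0, 0, 0, 0, 0, 1, 0, 0, 0, 0, 0, 0, 1, 0, 0, 1, 0, 0, 0, 1, 0, 0, 3, 0, 0, 0, 1, 0, 0, 4, 0, 0, 0, 1, 0, 0, 5, 0, 0, 0, 1, 0, 0, 5, 0, 0, 0, 1, 0, 0, 2, 0, 0, 0]
}}

```text
time_s: 13.6
eef_pos: [0.5945, 0.0748, 0.2381]
tcp_rot: [3.141, 0.009, 3.095]
contact_force: [0.6, 0.3, 0.7]
gripper_width: 1.001
grasp_force: 0.0
```

{"name": "send_rows", "arguments": {
  "deltas": [1, -0.7, -4.1, 0, 0, 0, -0.114, 1, -0.7, -4.1, 0, 0, 0, -0.114, 1, -0.7, -4.1, 0, 0, 0, -0.114, 1, -0.7, -4.1, 0, 0, 0, -0.114, 1, -0.7, -4.1, 0, 0, 0, -0.114, 1, -0.7, -4.1, 0, 0, 0, -0.114, 1, -0.7, -4.1, 0, 0, 0, -0.114, 1, -0.7, -4.1, 0, 0, 0, -0.114, 1, -0.7, -4.1, 0, 0, 0, -0.114, 1, -0.7, -4.1, 0, 0, 0, -0.114, 1, 0, 0, 0, 0, 0, 0, 1, 0, 0, 0, 0, 0, 0]
}}

```text
time_s: 15.1
eef_pos: [0.5227, -0.3351, 0.2338]
tcp_rot: [-3.141, 0.002, 1.956]
contact_force: [0.1, 0.7, -0.8]
gripper_width: 1.004
grasp_force: 0.0
```

```bash
cat > sq.py <<'E'
from h import *
c=cal('wrist'); im=ctrl.capture('wrist'); np.save('q.npy',im); hsv=cv2.cvtColor(im,cv2.COLOR_RGB2HSV)
s=ctrl.read_state(); print(s['eef_pos'],s['tcp_rot'],s['time_s'],'cam',c[1])
def big(m): return max(cv2.findContours(m,0,1)[0],key=cv2.contourArea)
red=cv2.inRange(hsv,(0,150,60),(8,255,255))|cv2.inRange(hsv,(172,150,60),(180,255,255)); red[300:]=0
k=big(red); print('red',cv2.boundingRect(k),cv2.minAreaRect(k),cv2.approxPolyDP(k,2,True)[:,0].tolist())
sv=ctrl.capture('side'); np.save('qs.npy',sv); h2=cv2.cvtColor(sv,cv2.COLOR_RGB2HSV); r2=cv2.inRange(h2,(0,150,60),(8,255,255))[270:310,295:330]
print('side red',cv2.boundingRect(r2))
save('q',im)
E
python3 sq.py
```

```text
[ 0.52285171 -0.33460829  0.23378892] [-3.14145055e+00  1.88893255e-03  1.95648259e+00] 15.15 cam [ 0.49572823 -0.26833056  0.38122268]
red (318, 205, 29, 28) ((332.0, 218.5), (27.0, 28.0), 90.0) [[327, 205], [320, 210], [318, 220], [321, 221], [318, 222], [325, 231], [334, 232], [335, 229], [336, 232], [345, 224], [346, 216], [340, 207]]
side red (12, 17, 9, 14)
```

View pics/q.png

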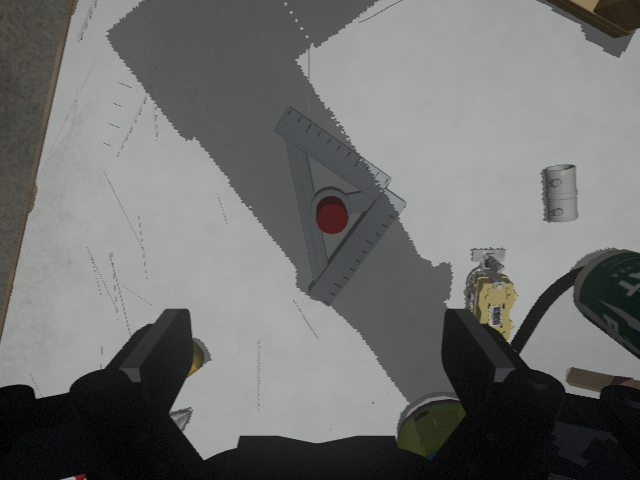

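The view shows the square: outer +y edge from (291,107) to (390,178), outer +x edge from (405,203) to (330,305), knob top centred near (332,217); coupling (560,193) and a cup (430,420) at a distance.

```bash
cat > sqm.py <<'E'
from h import *
def refine(im,p,q,c,z,h=8):
    g=cv2.GaussianBlur(cv2.cvtColor(im,cv2.COLOR_RGB2GRAY),(3,3),0).astype(np.float32); p=np.array(p,float);q=np.array(q,float); d=(q-p)/np.linalg.norm(q-p); n=np.array([-d[1],d[0]]); out=[]
    t=np.arange(-h,h+.1,.25)
    for u in np.linspace(.08,.92,40):
        s=p+u*(q-p)+t[:,None]*n; v=cv2.remap(g,s[:,0].astype(np.float32)[None],s[:,1].astype(np.float32)[None],1)[0]; e=np.abs(np.gradient(v)); i=e.argmax()
        out.append((t[i],e[i],*s[i]))
    o=np.array(out); med=np.median(o[:,0]); k=np.abs(o[:,0]-med)<2; P=np.array([ray(a,z,c)[:2] for a in o[k][:,2:]],np.float32)
    vx,vy,x,y=cv2.fitLine(P,cv2.DIST_HUBER,0,.001,.001).ravel(); return k.sum(),med,np.arctan2(vy,vx),np.array([x,y])
E
python3 - <<'E'
from sqm import *
c=cal('wrist'); im=np.load('q.npy')
K=ray((332.5,217.5),.054,c)[:2]; print('knob',K)
for nm,p,q in [('yface',(291,107),(390,178)),('xface',(405,203),(330,305))]:
    n,med,a,P=refine(im,p,q,c,.018); d=P-K; nn=np.array([-np.sin(a),np.cos(a)]); print(nm,n,med,'ang',np.degrees(a)%180,'dist knob',d@nn)
cs=cal('side'); r=(295+12+4.5,270+17); print('side knob top (u,v)',r,'pred',proj((*K,.054),cs),proj((*K,.03),cs), 'ray',ray((311.5,289),.052,cs))
for p in [(430,395),(190,360),(545,170)]: print(p,ray(p,.1,c),ray(p,.02,c))
E
```

```text
knob [ 0.53705447 -0.33589068]
yface 32 -1.25 ang 167.75716 dist knob 0.05132670728813601
xface 36 -0.75 ang 77.94877 dist knob -0.052086551963332825
side knob top (u,v) (311.5, 287) pred [311.53531058 286.72107624] [311.71462663 294.52931197] ray [ 0.53685901 -0.3424662   0.052     ]
(430, 395) [ 0.65606275 -0.42823456  0.1       ] [ 0.7016173  -0.47393334  0.02      ]
(190, 360) [ 0.47435456 -0.46887872  0.1       ] [ 0.4682136  -0.52614065  0.02      ]
(545, 170) [ 0.64876923 -0.24363996  0.1       ] [ 0.69224879 -0.23682206  0.02      ]
```

Knob at (0.537, −0.336), square yaw −0.212 (face distances 51–52 mm confirm). Descend, grip the knob.

{"name": "send_rows", "arguments": {
  "deltas": [1, 1.42, -0.13, -4.5, 0, 0, 0.09, 1, 0, 0, -4.5, 0, 0, 0.09, 1, 0, 0, -4.5, 0, 0, 0, 1, 0, 0, -4, 0, 0, 0, 1, 0, 0, -2, 0, 0, 0, 1, 0, 0, -1.7, 0, 0, 0, 1, 0, 0, 0, 0, 0, 0]
}}

```text
time_s: 16.08
eef_pos: [0.5364, -0.3355, 0.0205]
tcp_rot: [-3.14, 0.0, 2.137]
contact_force: [-0.7, -0.5, -0.0]
gripper_width: 1.0
grasp_force: 0.0
```

{"name": "send_rows", "arguments": {
  "deltas": [-1, 0, 0, 0, 0, 0, 0, -1, 0, 0, 0, 0, 0, 0, -1, 0, 0, 0, 0, 0, 0, -1, 0, 0, 0, 0, 0, 0, -1, 0, 0, 0, 0, 0, 0, -1, 0, 0, 0, 0, 0, 0, -1, 0, 0, 0, 0, 0, 0],
  "grip_force": 90
}}

```text
time_s: 16.95
eef_pos: [0.5374, -0.3372, 0.0226]
tcp_rot: [-3.142, 0.004, 2.135]
contact_force: [-0.7, 0.4, 7.2]
gripper_width: 0.271
grasp_force: 88.1
```

{"name": "send_rows", "arguments": {
  "deltas": [-1, 0, 0, 2, 0, 0, 0, -1, 0, 0, 3, 0, 0, 0, -1, 0, 0, 2, 0, 0, 0, -1, 0.85, 4.15, 0, 0, 0, 0.02, -1, 0.85, 4.15, 0, 0, 0, 0.02, -1, 0.85, 4.15, 0, 0, 0, 0.02, -1, 0.85, 4.15, 0, 0, 0, 0.02, -1, 0.85, 4.15, 0, 0, 0, 0.02, -1, 0.85, 4.15, 0, 0, 0, 0.02, -1, 0.85, 4.15, 0, 0, 0, 0.02, -1, 0.85, 4.15, 0, 0, 0, 0.02, -1, 0, 0, 0, 0, 0, 0]
}}

```text
time_s: 18.45
eef_pos: [0.605, -0.0017, 0.0907]
tcp_rot: [-3.141, 0.001, 2.3]
contact_force: [-0.7, -0.9, -3.4]
gripper_width: 0.275
grasp_force: 88.6
```

```bash
python3 - <<'E'
from sqm import *
c=cal('wrist'); im=ctrl.capture('wrist'); np.save('r.npy',im); s=ctrl.read_state(); T=s['eef_pos']; print(T,s['tcp_rot'],s['time_s'],s['contact_force'],s['gripper_width'],'cam',c[1])
zt=T[2]-.0226+.018; yaw=-.0488
for dy in (0,):
  ex=np.array([np.cos(yaw),np.sin(yaw)]); ey=np.array([-ex[1],ex[0]])
  f=lambda x,y:proj((*(T[:2]+ex*x/1e3+ey*y/1e3),zt),c)
  for nm,p,q in [('yface',(-74,52),(35,52)),('xface',(52,35),(52,-74))]:
    a,b=f(*p),f(*q); n,med,ang,P=refine(im,a,b,c,zt,14); d=P-T[:2]; nn=np.array([-np.sin(ang),np.cos(ang)]); print(nm,a.round(),b.round(),n,med,'ang',np.degrees(ang)%180-180,'dist',d@nn)
J=np.array([.5853,-.0047])
g=lambda x,y,z:proj((*(J+ex*x/1e3+ey*y/1e3),z/1e3),c).round()
print('stud inner top edge',g(-72,63,66),g(78,63,66),'plate near top edge',g(82,-110,66),g(82,60,66))
hsv=cv2.cvtColor(im,cv2.COLOR_RGB2HSV)
m=cv2.inRange(hsv,(3,95,40),(16,255,255)); m=cv2.morphologyEx(m,cv2.MORPH_OPEN,np.ones((5,5)))
for k in sorted(cv2.findContours(m,0,1)[0],key=cv2.contourArea)[-2:]:print('stud',cv2.contourArea(k),cv2.approxPolyDP(k,4,True)[:,0].tolist())
save('r',im)
E
```

```text
[ 0.60455258 -0.00343513  0.09071738] [-3.13990022e+00  1.51770869e-03  2.29779132e+00] 18.5 [ 0.38170812  0.36940191 -2.40204936] 0.2759460387452168 cam [0.55738971 0.0520154  0.23823132]
yface [263.  64.] [472. 278.] 26 -3.75 ang -2.9364777 dist 0.05316815094422993
xface [466. 334.] [280. 488.] 10 -5.0 ang -92.85702 dist -0.05458176198759091
stud inner top edge [252.  16.] [506. 283.] plate near top edge [248. 508.] [507. 294.]
stud 30134.0 [[261, 16], [265, 32], [497, 276], [510, 280], [564, 235], [561, 223], [366, 0], [275, 0]]
```

Square hangs at yaw −2.9° (jig −2.8°), gaps about 11 and 9 mm to plate and stud. Lower onto the board.

{"name": "send_rows", "arguments": {
  "deltas": [-1, 0, 0, -2.4, 0, 0, 0, -1, 0, 0, -1.2, 0, 0, 0, -1, 0, 0, -0.6, 0, 0, 0, -1, 0, 0, -0.3, 0, 0, 0, -1, 0, 0, 0, 0, 0, 0]
}}

```text
time_s: 19.12
eef_pos: [0.6052, -0.005, 0.0467]
tcp_rot: [-3.141, 0.002, 2.295]
contact_force: [-0.0, -0.2, -2.6]
gripper_width: 0.275
grasp_force: 88.6
```

{"name": "send_rows", "arguments": {
  "deltas": [-1, 0, 0, -0.15, 0, 0, 0, -1, 0, 0, 0, 0, 0, 0]
}}

```text
time_s: 19.38
eef_pos: [0.6052, -0.0047, 0.0452]
tcp_rot: [-3.141, 0.003, 2.295]
contact_force: [0.4, 0.8, -3.3]
gripper_width: 0.277
grasp_force: 88.6
```

{"name": "send_rows", "arguments": {
  "deltas": [-1, 0, 0, -0.15, 0, 0, 0, -1, 0, 0, 0, 0, 0, 0]
}}

```text
time_s: 19.62
eef_pos: [0.6049, -0.0046, 0.0434]
tcp_rot: [-3.141, 0.002, 2.295]
contact_force: [-0.2, -0.1, -2.5]
gripper_width: 0.275
grasp_force: 88.6
```

{"name": "send_rows", "arguments": {
  "deltas": [-1, 0, 0, -0.1, 0, 0, 0, -1, 0, 0, 0, 0, 0, 0]
}}

```text
time_s: 19.88
eef_pos: [0.6051, -0.0047, 0.0426]
tcp_rot: [-3.141, 0.002, 2.295]
contact_force: [-0.7, 0.0, -1.5]
gripper_width: 0.272
grasp_force: 89.1
```

{"name": "send_rows", "arguments": {
  "deltas": [-1, 0, 0, -0.1, 0, 0, 0, -1, 0, 0, 0, 0, 0, 0]
}}

```text
time_s: 20.12
eef_pos: [0.6051, -0.0046, 0.0426]
tcp_rot: [3.142, 0.003, 2.295]
contact_force: [-2.1, 0.8, 4.7]
gripper_width: 0.275
grasp_force: 89.4
```

Square rests on the board. Approach both faces, then press gently in turn.

{"name": "send_rows", "arguments": {
  "deltas": [-1, 0.4, -0.02, 0, 0, 0, 0, -1, 0.4, -0.02, 0, 0, 0, 0, -1, 0.02, 0.4, 0, 0, 0, 0, -1, 0.02, 0.4, 0, 0, 0, 0, -1, 0, 0, 0, 0, 0, 0]
}}

```text
time_s: 20.75
eef_pos: [0.6143, 0.0021, 0.0426]
tcp_rot: [-3.142, 0.005, 2.295]
contact_force: [-1.3, -3.1, 6.2]
gripper_width: 0.276
grasp_force: 89.4
```

{"name": "send_rows", "arguments": {
  "deltas": [-1, 0.01, 0.2, 0, 0, 0, 0, -1, 0.01, 0.2, 0, 0, 0, 0, -1, 0, 0, 0, 0, 0, 0]
}}

```text
time_s: 21.12
eef_pos: [0.615, 0.0056, 0.0426]
tcp_rot: [-3.141, 0.006, 2.295]
contact_force: [-0.2, -5.6, 5.7]
gripper_width: 0.275
grasp_force: 89.4
```

{"name": "send_rows", "arguments": {
  "deltas": [-1, 0.01, 0.15, 0, 0, 0, 0, -1, 0.01, 0.15, 0, 0, 0, 0, -1, 0, 0, 0, 0, 0, 0]
}}

```text
time_s: 21.5
eef_pos: [0.6155, 0.0079, 0.0426]
tcp_rot: [-3.141, 0.008, 2.295]
contact_force: [0.5, -7.2, 5.5]
gripper_width: 0.272
grasp_force: 89.3
```

{"name": "send_rows", "arguments": {
  "deltas": [-1, 0.005, 0.1, 0, 0, 0, 0, -1, 0.005, 0.1, 0, 0, 0, 0, -1, 0, 0, 0, 0, 0, 0]
}}

```text
time_s: 21.88
eef_pos: [0.6158, 0.0083, 0.0427]
tcp_rot: [-3.139, 0.01, 2.294]
contact_force: [0.6, -11.0, 5.6]
gripper_width: 0.275
grasp_force: 89.3
```

{"name": "send_rows", "arguments": {
  "deltas": [-1, 0.1, -0.005, 0, 0, 0, 0, -1, 0.1, -0.005, 0, 0, 0, 0, -1, 0, 0, 0, 0, 0, 0]
}}

```text
time_s: 22.25
eef_pos: [0.6157, 0.0083, 0.0427]
tcp_rot: [-3.137, 0.008, 2.294]
contact_force: [-4.8, -10.5, 8.9]
gripper_width: 0.273
grasp_force: 90.0
```

{"name": "send_rows", "arguments": {
  "deltas": [-1, 0.1, -0.005, 0, 0, 0, 0, -1, 0.1, -0.005, 0, 0, 0, 0, -1, 0, 0, 0, 0, 0, 0]
}}

```text
time_s: 22.62
eef_pos: [0.6157, 0.0083, 0.0427]
tcp_rot: [-3.134, 0.005, 2.294]
contact_force: [-7.6, -9.7, 11.7]
gripper_width: 0.275
grasp_force: 90.4
```

{"name": "send_rows", "arguments": {
  "deltas": [-1, -0.01, -0.2, 0, 0, 0, 0, -1, -0.01, -0.15, 0, 0, 0, 0, -1, 0, 0, 0, 0, 0, 0]
}}

```text
time_s: 23.0
eef_pos: [0.6157, 0.0083, 0.0426]
tcp_rot: [-3.139, 0.0, 2.296]
contact_force: [-8.1, -1.1, 12.4]
gripper_width: 0.278
grasp_force: 90.1
```

{"name": "send_rows", "arguments": {
  "deltas": [-1, 0.1, -0.005, 0, 0, 0, 0, -1, 0.1, -0.005, 0, 0, 0, 0, -1, 0, 0, 0, 0, 0, 0]
}}

```text
time_s: 23.38
eef_pos: [0.6157, 0.0083, 0.0426]
tcp_rot: [-3.137, -0.002, 2.296]
contact_force: [-11.6, -1.2, 15.9]
gripper_width: 0.268
grasp_force: 90.8
```

Downward force is rising, so board friction could be masking contact; lighten it.

{"name": "send_rows", "arguments": {
  "deltas": [-1, 0, 0, 0.1, 0, 0, 0, -1, 0, 0, 0.1, 0, 0, 0, -1, 0, 0, 0, 0, 0, 0]
}}

```text
time_s: 23.75
eef_pos: [0.6158, 0.0083, 0.0427]
tcp_rot: [-3.136, -0.002, 2.296]
contact_force: [-7.9, -2.3, 4.8]
gripper_width: 0.278
grasp_force: 89.0
```

{"name": "send_rows", "arguments": {
  "deltas": [-1, 0.1, -0.005, 0, 0, 0, 0, -1, 0.05, 0, 0, 0, 0, 0, -1, 0, 0, 0, 0, 0, 0]
}}

```text
time_s: 24.12
eef_pos: [0.6158, 0.0083, 0.0427]
tcp_rot: [-3.134, -0.004, 2.296]
contact_force: [-11.8, -2.1, 6.9]
gripper_width: 0.272
grasp_force: 89.8
```

{"name": "send_rows", "arguments": {
  "deltas": [-1, 0.01, 0.15, 0, 0, 0, 0, -1, 0.01, 0.15, 0, 0, 0, 0, -1, 0.01, 0.1, 0, 0, 0, 0, -1, 0, 0, 0, 0, 0, 0]
}}

```text
time_s: 24.62
eef_pos: [0.6158, 0.0083, 0.0428]
tcp_rot: [-3.129, 0.001, 2.294]
contact_force: [-11.6, -11.2, 8.3]
gripper_width: 0.273
grasp_force: 90.0
```

{"name": "send_rows", "arguments": {
  "deltas": [-1, 0.1, 0.1, 0, 0, 0, 0, -1, 0.05, 0.1, 0, 0, 0, 0, -1, 0, 0, 0, 0, 0, 0]
}}

```text
time_s: 25.0
eef_pos: [0.6158, 0.0083, 0.0428]
tcp_rot: [-3.124, 0.002, 2.293]
contact_force: [-15.2, -16.0, 10.8]
gripper_width: 0.273
grasp_force: 90.6
```

```bash
python3 - <<'E'
from sqm import *
c=cal('wrist'); im=ctrl.capture('wrist'); np.save('f.npy',im); s=ctrl.read_state(); T=s['eef_pos']; print(T,s['tcp_rot'],s['time_s'],s['contact_force'],s['ft_torque'],'cam',c[1])
yaw=-.0488; ex=np.array([np.cos(yaw),np.sin(yaw)]); ey=np.array([-ex[1],ex[0]])
def meas(nm,o,p,q,z,h):
    f=lambda v:proj((*(o+ex*v[0]/1e3+ey*v[1]/1e3),z),c)
    a,b=f(p),f(q); n,med,ang,P=refine(im,a,b,c,z,h); d=P-T[:2]; nn=np.array([-np.sin(ang),np.cos(ang)]); print(nm,a.round(),b.round(),n,med,'ang',round(np.degrees(ang)%180-180,2),'dist',d@nn)
meas('sq y outer',T[:2],(-74,52),(30,52),.038,6)
meas('sq y inner',T[:2],(-60,28),(0,28),.038,6)
meas('sq x outer',T[:2],(52,30),(52,-74),.038,6)
J=np.array([.5853,-.0047])
meas('stud inner top',J,(-70,67),(60,67),.066,8)
meas('stud outer top',J,(-70,101),(40,101),.066,8)
meas('plate near top',J,(82,40),(82,-90),.066,8)
E
```

```text
[0.61582614 0.0083108  0.0427998 ] [-3.12451481e+00  2.25451313e-03  2.29284243e+00] 25.05 [-15.34780212 -16.53924649  10.90589422] [-2.80845815  2.30932561  0.28973713] cam [0.5703019  0.06414864 0.1901688 ]
sq y outer [266.  61.] [469. 267.] 40 2.625 ang -2.77 dist 0.05109357968630615
sq y inner [250. 144.] [368. 257.] 38 1.0 ang -2.64 dist 0.027763588978344817
sq x outer [462. 340.] [285. 485.] 20 0.375 ang -92.63 dist -0.05179616543020873
stud inner top [179. -28.] [499. 297.] 33 3.5 ang -2.87 dist 0.051490530742705494
stud outer top [ 267. -143.] [548. 175.] 22 6.25 ang -2.85 dist 0.08482693888558485
plate near top [478. 391.] [228. 586.] 29 -8.0 ang -92.53 dist -0.05537374019226047
```

Both faces bear (square/stud/plate edges parallel within 0.15°, forces about 15 N each). The tool has leaned 0.017 rad under load; level it and add downward force so the square stays flat.

{"name": "send_rows", "arguments": {
  "deltas": [-1, 0, 0, -0.1, 0.007, -0.008, 0, -1, 0, 0, -0.05, 0.007, -0.008, 0, -1, 0, 0, 0, 0, 0, 0]
}}

```text
time_s: 25.42
eef_pos: [0.616, 0.0085, 0.0425]
tcp_rot: [3.137, 0.003, 2.293]
contact_force: [-15.4, -13.7, 18.4]
gripper_width: 0.277
grasp_force: 91.2
```

{"name": "send_rows", "arguments": {
  "deltas": [-1, 0.005, 0.07, 0, -0.0025, 0.003, 0, -1, 0, 0, 0, 0, 0, 0, -1, 0, 0, 0, 0, 0, 0, -1, 0, 0, 0, 0, 0, 0, -1, 0, 0, 0, 0, 0, 0]
}}

```text
time_s: 26.05
eef_pos: [0.6159, 0.0084, 0.0425]
tcp_rot: [-3.141, 0.004, 2.293]
contact_force: [-16.1, -15.8, 19.7]
gripper_width: 0.272
grasp_force: 91.1
```

```bash
python3 - <<'E'
from sqm import *
c=cal('wrist'); im=ctrl.capture('wrist'); s=ctrl.read_state(); T=s['eef_pos']; print(T,s['tcp_rot'],s['contact_force'],s['grasp_force'])
yaw=-.0488; ex=np.array([np.cos(yaw),np.sin(yaw)]); ey=np.array([-ex[1],ex[0]]); J=np.array([.5853,-.0047])
for nm,o,p,q,z,h in [('sqy',T[:2],(-74,52),(30,52),.038,6),('sqx',T[:2],(52,30),(52,-74),.038,6),('stud in',J,(-70,67),(60,67),.066,8),('plate',J,(82,40),(82,-60),.066,12)]:
    f=lambda v:proj((*(o+ex*v[0]/1e3+ey*v[1]/1e3),z),c)
    n,med,ang,P=refine(im,f(p),f(q),c,z,h); print(nm,n,med,round(np.degrees(ang)%180-180,2),(P-T[:2])@np.array([-np.sin(ang),np.cos(ang)]))
E
```

```text
[0.61595499 0.00842056 0.04252512] [-3.14132515  0.00389704  2.29246446] [-16.65592185 -17.41948172  18.8805106 ] 91.0757303237915
sqy 40 2.375 -2.79 0.05117139089929079
sqx 17 0.625 -92.72 -0.05168983684675193
stud in 33 3.75 -2.77 0.0513364081931878
plate 5 -6.375 -93.1 -0.054584859114678606
```

```bash
python3 -c "
from rig import ctrl
print(ctrl.close_job())"
```

```text
the job is handed in; nothing more can be done
None
```

The job is handed in at about 26 s of the allowed 72 s: the larger stud lies released in the pocket, and the gripper still holds the square by its knob, flat on the board and pressing about 16 N against both the stud and the plate; the edge fit confirms the stud face flush to about 0.2 mm, while flushness on the plate rests on that push force and an earlier edge-angle match within 0.15°, the last plate fit being too sparse to confirm it.

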